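Find the push switch that still snaps and sort it into the tray

ROBOT

A 7-joint arm with a two-finger parallel gripper is mounted at the origin on the work surface. World frame = base frame: x ahead of the robot, y to its left, z up, the work surface at z = 0. Lengths are in m, angles in degrees, forces in N, time in s.
With the tool pointing down it reaches from about 0.35 to 0.9 m from the base axis. Payload 8.1 kg.
Tool frame: the origin (TCP) lies midway between the tips of the shut fingers; the grasp point (between the pads) lies 19 mm behind it; z points along the fingers, y is the line along which they close (so a half turn about z gives the same grasp; the last joint's range is limited). The gripper opens to 85 mm and grips with 20 to 120 N. Pads are 22 mm wide; open, the fingers measure 114 mm over their backs; the gripper's body (76 mm by 85 mm) begins 54 mm behind the grasp point. The pads swing forward as they close: fully open they stand 13 mm farther back than shut.
Start: joints at [67.46, 24.895, 1.432, 90.138, -0.665, 64.973, -4.303], TCP at [0.179, -0.599, 0.194] pointing down, gripper open.
Joint ranges: [-149.89, 149.89], [-25.12, 119.58], [-72.63, 75.52], [4.76, 147.25], [-75.54, 255.54], [6.69, 114.76], [-157.13, 157.13]. Speed limits (degrees/s): [127.2, 127.2, 172.46, 172.46, 180, 180, 180].

INTERFACE

Orientations are given as [roll, pitch, yaw] about the fixed x, y, z axes, in that order (R = Rz(yaw) Ry(pitch) Rx(roll)).
In Python, from plant import ctrl gives the robot as it stands.
- The arm moves only by the tool jog_arm, never from a script. Its argument "motion" is a list of rows, each a list of 7 numbers: the shift along the tool's x, y, z in m, then the turn, a rotation vector about the tool's x, y, z in degrees, then the opening in per cent of the stroke, from 0 (shut) to 100 (fully open). A call has 1 to 20 rows; each row shifts and turns the commanded pose from where the row before left it, along the tool's axes as they then stand; what a row does not reach is not made up. A row lasts 1/8 s, in which the tool goes at most 62.5 mm and 10.7 degrees, less where a joint would pass 70% of its speed; a pose out of reach is approached as far as the arm can. A call is refused whole if a number of a shift passes 0.0625 or a number of a turn 10.7, either way. A call with a gripper value outside its range is refused whole. The fingers move at their own pace and stop on an object; "squeeze" is the grip in N (left out, the last holds). Time passes only in rows, so rows that do not move let the fingers close. It gives the time, the measured TCP pose, the force, the opening and the grip force at its end, in the units of the state.
- ctrl.get_state(): the state, without advancing time (a new reading comes with each control period).
- ctrl.camera(name): name is "scene" or "top" or "wrist"; returns a dict with "img" (420x560x3 uint8, red, green, blue), "mtx" (3x3 intrinsics, pixels), "R" (3x3) and "t" (3): a world point X has camera coordinates R X + t. Camera axes: x right, y down, z forward; pixel columns grow to the right and rows downward; lengths in m; the calibration is good to about 2 mm. The wrist camera is an equidistant fisheye: a pixel r from the principal point sees the ray r / f radians off the axis. A picture is of the moment at which its call begins. There is no depth.
- ctrl.finish_job(): hands the job in; it is judged then, once.
The state is a dict: "clock": time; "joint_pos": joint angles; "joint_vel": joint speeds; "effort": joint torques, N m; "ee_pos": TCP position; "ee_rot": TCP orientation; "contact_force": force on the tool from outside, world axes, zero at the start; "wrist_torque": the same for the moment, N m; "grip_width": opening from 0.0 (shut) to 1.0 (fully open); "grasp_force": force on a finger pad.
Only numpy, scipy, OpenCV 4.12 (cv2) and the standard library are available. Lean on these libraries where they do the work, as an engineer would, in place of code of your own. Each camera call takes 0.05 s, during which the arm holds its last target. There are 200 camera calls.

TASK

Three spare push switches stand in the test block and only one of them still snaps: press their buttons slowly and gently, one at a time, until you feel one give way past its snap point, and reject any that stay soft without a snap. Then lift the one that snaps out of the block and stand it upright in the low blue tray; leave the soft ones standing in their pockets and do not disturb the other things on the bench.

Things in the scene. Friction and masses are not known exactly. Their poses are not given: they have to be found in the camera images.
- holder: aluminium test block fixed to the bench, 260 x 64 x 22 mm (x, y, z); origin at the centre of its underside. Three square pockets 36 x 36 mm, 14 mm deep, in a row along its x axis, 80 mm apart, the middle one at the origin. Each holds one push switch; exactly one of the three, in any pocket, snaps, the other two are worn and soft.
- pocket_1 (a point): centre of the floor of the first pocket (80 mm to -x of the block centre), 8 mm above the bench, axes as the block's; a switch stands in it. Every switch: loose, 0.25 kg, square black body 34 x 34 x 46 mm, sides parallel to the block's (1 mm play), steel collar 33 mm across, 8 mm high, on it a grey button 25 mm across standing 12 mm proud; flat button top 66 mm above this point. Body sides stand free to grip from 14 to 46 mm above it.
- pocket_2 (a point): centre of the floor of the middle pocket (at the block centre), 8 mm above the bench, axes as the block's; a switch stands in it. Every button: 8 mm travel to a hard stop; springs back when let go; a push over 15 N or faster than 80 mm/s damages it. Snapping switch: force starts at 2.5 N, peaks at 7 N about 2 mm down, breaks over, falls to 3 N near 6 mm, 7 N at the stop; it counts as pressed past the snap at 4 mm.
- pocket_3 (a point): centre of the floor of the last pocket (80 mm to +x of the block centre), 8 mm above the bench, axes as the block's; a switch stands in it. Every soft switch: force rises steadily from 2 N to 6 to 9 N at the stop, never falling.
- tray_in (a point): centre of the inner floor (4 mm above the bench) of a low open blue plastic tray fixed to the bench, 140 x 140 mm outside, walls 4 mm thick, rim 25 mm above the bench (21 mm above the inner floor); axes along its sides
- filter: bystander: white oil filter can, 72 mm in diameter, 80 mm high, standing; origin at the centre of its underside
- oil: bystander: oil bottle, 68 mm in diameter, 170 mm high, standing; origin at the centre of its underside
- carton: bystander: cardboard carton 90 x 70 x 50 mm; origin at the centre of its underside
- spanner: bystander: steel spanner 150 mm long lying on the bench between the test block and the tray, along its own x axis; origin under its middle
There are look-alikes about, which are no part of the job. Of the things that look like the part that bears tray_in, the largest one is meant.

How it is judged (in metres and radians):
On the way, in this order (a step that is already met when the one before it is completed fails the run):
1. the button of the switch that snaps is pressed past its breakover (4 mm down or more) while the switch stands in its pocket (value of joint snapper_travel above 0.004 m and distance of snapper_mid from where it was at the start of the episode below 0.008 m), for 0.1 s.
2. the switch that snaps is lifted clear of the test block (z of snapper_mid in the frame of holder above 0.06 m), for 0.1 s.
At the end, for the whole second after the job is handed in: The snapping switch stands upright (0.15 rad) on the tray floor, its middle within 50 mm of the centre along each side and 8 mm in height, at rest, button up; the soft ones stand upright in their pockets, moved under 8 mm, buttons up; filter, oil bottle, carton, spanner moved under 20 mm (x of snapper_mid in the frame of tray_in between -0.05 and 0.05 m and y of snapper_mid in the frame of tray_in between -0.05 and 0.05 m and z of snapper_mid in the frame of tray_in between 0.025 and 0.041 m and angle between each of snapper_mid, soft_1_mid, soft_2_mid's own z axis and vertical below 0.15 rad and value of joint each of snapper_travel, soft_1_travel, soft_2_travel below 0.002 m and linear speed of snapper_cap below 0.02 m/s and distance of each of soft_1_mid, soft_2_mid from where it was at the start of the episode below 0.008 m and distance of each of filter, oil, carton, spanner from where it was at the start of the episode below 0.02 m); the robot touches nothing.
It fails at once if a button is pushed with more than 15 N (contact force between any of soft_1_cap, snapper_cap, soft_2_cap and anything else above 15 N).
It fails at once if a button is punched in faster than 80 mm/s (velocity of joint any of soft_1_travel, snapper_travel, soft_2_travel above 0.08 m/s).
It fails at once if a soft switch is lifted or pushed out of its pocket (moved more than 12 mm) (distance of any of soft_1_mid, soft_2_mid from where it was at the start of the episode above 0.012 m).
It fails at once if a bystander is moved more than 20 mm (distance of any of filter, oil, carton, spanner from where it was at the start of the episode above 0.02 m).
It also fails if it takes over 72 s, if anything falls off the work surface, if the arm or the gripper's body presses on something with over 40 N, if the wrist force passes 120 N, or if a joint passes its speed limit or range.

## Working session

There is one attempt and no reset: what is moved stays moved. The work goes in short steps, Python scripts to look and compute and a tool call to move; the robot and the scene stay as the last step left them, time stands still between calls to the robot, and variables do not carry over. Pictures are saved under pics/ and viewed, at most 10 in all, crops included, and the job is handed in when it is done.

Besides the shell and the picture viewer there is one more tool, called after "Call:" by a JSON object that holds its "method" and its "body", one argument or row to a line. jog_arm: Moves the arm, as the interface text tells. Its arguments: {"type":"object","properties":{"motion":{"type":"array"},"squeeze":{"type":"number"}},"required":["motion"]}

```bash
mkdir -p pics; ls; cat > h.py <<'E'
import numpy as np, cv2
from plant import ctrl
def shot(n,f=None):
    c=ctrl.camera(n)
    if f: cv2.imwrite('pics/'+f,c['img'][:,:,::-1])
    np.savez(n+'.npz',**{k:np.array(c[k]) for k in('img','mtx','R','t')})
    return c
def ray(c,uv,z):
    K,R,t=[np.array(c[k]) for k in('mtx','R','t')]
    d=R.T@np.linalg.inv(K)@np.array([uv[0],uv[1],1.]);o=-R.T@t
    return o+d*(z-o[2])/d[2]
def proj(c,X):
    K,R,t=[np.array(c[k]) for k in('mtx','R','t')]
    p=K@(R@np.array(X)+t);return p[:2]/p[2]
E
python3 - <<'E'
from h import *
a=shot('top','top.png');b=shot('scene','scene.png')
for c in(a,b):print(np.round(c['mtx'],1).tolist(),np.round(-c['R'].T@c['t'],3))
s=ctrl.get_state();print(s)
E
```

```text
pics
[[460.6, 0.0, 272.2], [0.0, 460.6, 210.7], [0.0, 0.0, 1.0]] [ 0.491 -0.007  1.352]
[[544.7, 0.0, 276.3], [0.0, 544.7, 211.7], [0.0, 0.0, 1.0]] [ 1.281 -0.086  1.051]
{'clock': 0.1, 'joint_pos': array([67.45918163, 24.93102394,  1.43133924, 90.18354124, -0.66369319,
       64.97212048, -4.30440346]), 'joint_vel': array([ 0.04642525, -0.10561311,  0.07343542, -0.15547963,  0.05666273,
       -0.01223136,  0.02670151]), 'effort': array([ 3.29034752e-03, -6.71750522e+01,  1.02808077e+00, -3.16904676e+01,
        1.57837925e-02,  7.17061033e-03,  7.61613637e-05]), 'ee_pos': array([ 0.17900083, -0.5983052 ,  0.19282248]), 'ee_rot': array([-1.79922031e+02,  8.18472263e-03,  1.66567955e+01]), 'contact_force': array([-0.27125919,  0.04665512,  0.4683521 ]), 'wrist_torque': array([-0.02039366, -0.00374101, -0.0027176 ]), 'grasp_force': 0.0, 'grip_width': 1.0018090705742306}
```

View pics/top.png

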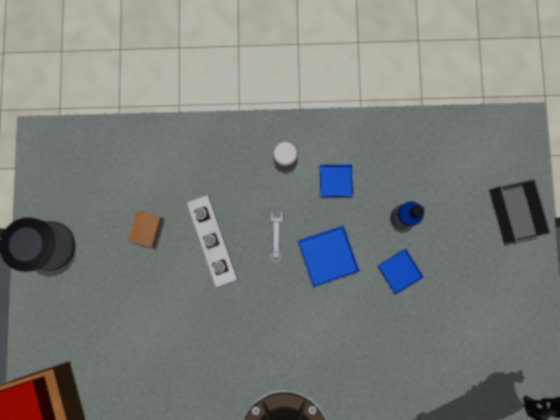

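View pics/scene.png

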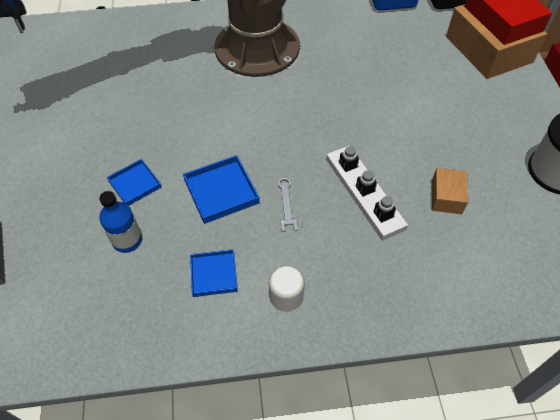

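The top view shows three blue trays: (328,256), the largest, (336,181) and (400,271). There is one block at (211,241) with switches at (202,213), (210,240) and (220,267), and the spanner is at (277,237). The scene view agrees, with the large tray at (221,188), the block at (367,192), and buttons at (350,152), (368,176) and (387,203).

```bash
cat > m.py <<'E'
from h import *
a=dict(np.load('top.npz'));b=dict(np.load('scene.npz'))
def rects(c,m,z,amin):
    for k in cv2.findContours(m.astype(np.uint8),cv2.RETR_EXTERNAL,cv2.CHAIN_APPROX_NONE)[0]:
        if cv2.contourArea(k)<amin: continue
        W=np.array([ray(c,p,z)[:2] for p in k[:,0]],np.float32)
        print(k[:,0].mean(0).round(),[np.round(v,3) for v in cv2.minAreaRect(W*1000)])
for n,c in(('top',a),('scene',b)):
    I=c['img'].astype(int);r,g,bl=I[...,0],I[...,1],I[...,2]
    print(n,'blue');rects(c,(bl>90)&(bl>r+60)&(bl>g+40),.025,300)
    w=(I.min(2)>165)&(I.max(2)-I.min(2)<25)
    w[:150 if n=='top' else 0]=0; w[320:]=0
    print('white');rects(c,w,.022,300)
o=[cv2.resize(a['img'][170:300,170:380],None,fx=3.8,fy=3.8,interpolation=cv2.INTER_CUBIC)]
o=np.vstack(o); cv2.imwrite('pics/c1.png',o[:,:,::-1])
o=cv2.resize(b['img'][130:250,320:480],None,fx=5,fy=5,interpolation=cv2.INTER_CUBIC); cv2.imwrite('pics/c2.png',o[:,:,::-1])
E
python3 m.py
```

```text
top blue
[400. 271.] [array([ 455.927, -341.748]), array([94.407, 95.262]), np.float64(29.709)]
[328. 256.] [array([ 504.168, -138.502]), array([140.113, 140.862]), np.float64(17.183)]
[336. 181.] [array([ 722.664, -167.539]), array([95.84 , 94.397]), np.float64(88.685)]
white
[211. 241.] [array([554.782, 197.446]), array([254.804,  59.359]), np.float64(18.772)]
scene blue
[213. 273.] [array([ 731.941, -166.57 ]), array([101.738,  94.51 ]), np.float64(0.005)]
[126. 197.] [array([ 509.361, -353.59 ]), array([164.545, 163.972]), np.float64(29.69)]
[220. 189.] [array([ 512.01 , -135.614]), array([154.999, 141.898]), np.float64(17.267)]
white
[286. 281.] [array([770.817, -14.711]), array([65.187, 69.715]), np.float64(82.664)]
[365. 191.] [array([554.323, 199.718]), array([261.487,  65.117]), np.float64(18.755)]
[103.   4.] [array([-219.534, -448.103]), array([520.553,  73.884]), np.float64(81.985)]
```

View pics/c1.png

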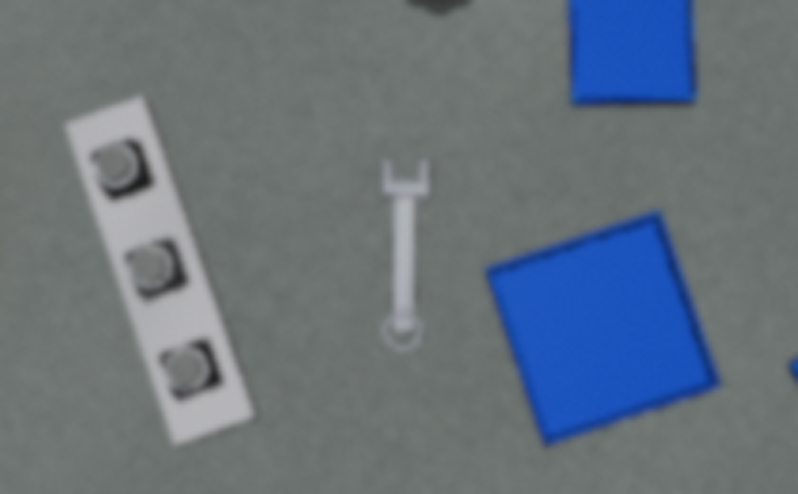

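View pics/c2.png

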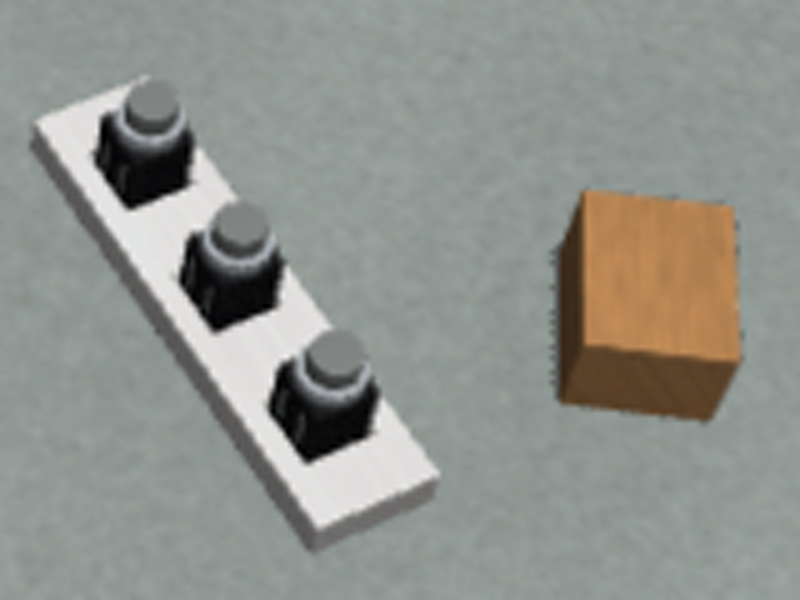

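The 140 mm tray is the one at (328,256), centred at (0.504, -0.138) with yaw 17°. The block is at (0.555, 0.198) with yaw 18.8°, and its 255x59 mm fits the given size. I'll cast the button centres seen in the crop (scene pixels 350.6,151; 368.2,175.8; 387.2,201) while the arm moves over.

```bash
python3 - <<'E'
from h import *
b=dict(np.load('scene.npz'));a=dict(np.load('top.npz'))
for p in((350.6,151),(368.2,175.8),(387.2,201)):print(ray(b,p,.074).round(4))
for p in((190,367),(155,268),(120,166)):print(ray(a,(p[0]/3.8+170-.4,p[1]/3.8+170-.4),.074).round(4))
E
```

```text
[0.4836 0.174  0.074 ]
[0.5602 0.1989 0.074 ]
[0.6335 0.225  0.074 ]
[0.4804 0.1663 0.074 ]
[0.5528 0.1914 0.074 ]
[0.6285 0.2169 0.074 ]
```

Call:
{"method": "jog_arm", "body": {
  "motion": [
    [0.034,-0.0435,0,0,0,0,0],
    [0.034,-0.0435,0,0,0,0,0],
    [0.034,-0.0435,0,0,0,0,0],
    [0.034,-0.0435,0,0,0,0,0],
    [0.034,-0.0435,0,0,0,0,0],
    [0.034,-0.0435,0,0,0,0,0],
    [0.034,-0.0435,0,0,0,0,0],
    [0.034,-0.0435,0,0,0,0,0],
    [0.034,-0.0435,0,0,0,0,0],
    [0.034,-0.0435,0,0,0,0,0],
    [0.034,-0.0435,0,0,0,0,0],
    [0.034,-0.0435,0,0,0,0,0],
    [0.034,-0.0435,0,0,0,0,0],
    [0.034,-0.0435,0,0,0,0,0],
    [0.034,-0.0435,0,0,0,0,0],
    [0,0,0,0,0,-2.1,0],
    [0,0,0,0,0,0,0],
    [0,0,0,0,0,0,0]
  ],
  "squeeze": 40
}}

```text
clock: 2.35
ee_pos: [0.4805, 0.171, 0.1933]
ee_rot: [180.0, 0.0, 18.6]
contact_force: [0.6, 0.2, 0.3]
grip_width: 0.0
grasp_force: 0.0
```

Call:
{"method": "jog_arm", "body": {
  "motion": [
    [0,0,0.05,0,0,0,0],
    [0,0,0.045,0,0,0,0],
    [0,0,0.012,0,0,0,0],
    [0,0,0.003,0,0,0,0],
    [0,0,0,0,0,0,0],
    [0,0,0,0,0,0,0],
    [0,0,0,0,0,0,0],
    [0,0,0,0,0,0,0]
  ]
}}

```text
clock: 3.35
ee_pos: [0.4809, 0.1726, 0.0839]
ee_rot: [180.0, -0.0, 18.8]
contact_force: [0.3, 0.4, -0.2]
grip_width: -0.001
grasp_force: 0.0
```

```bash
python3 - <<'E'
from h import *
c=shot('wrist','w1.png');print(c['mtx'].round(1).tolist())
E
```

```text
[[325.2, 0.0, 276.3], [0.0, 325.2, 209.3], [0.0, 0.0, 1.0]]
```

View pics/w1.png

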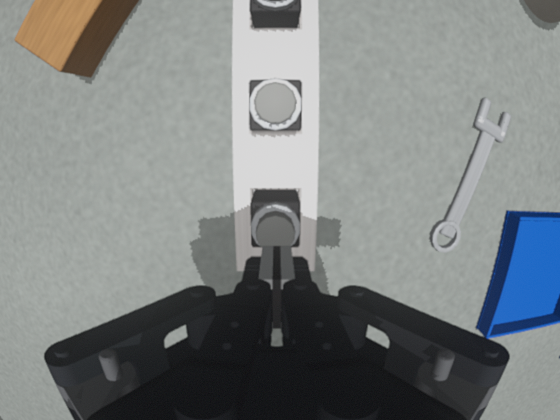

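The wrist view shows the near switch at (276,228), the middle one at (275,104), and the shut fingertips at (276,250), in line with the row. I'll check the along-row offset with the fisheye model and begin the press.

```bash
cat >> h.py <<'E'
def wray(c,uv,z):
    K,R,t=[np.array(c[k]) for k in('mtx','R','t')]
    d=np.array([uv[0]-K[0,2],uv[1]-K[1,2]]);r=np.hypot(*d);th=r/K[0,0]
    v=np.array([*(d/max(r,1e-9)*np.sin(th)),np.cos(th)]);v=R.T@v;o=-R.T@t
    return o+v*(z-o[2])/v[2]
E
python3 - <<'E'
from h import *
c=dict(np.load('wrist.npz'))
for p in((275.5,104),(275.5,227)):print(wray(c,p,.074).round(4))
print((-c['R'].T@c['t']).round(3))
E
```

```text
[0.5542 0.1979 0.074 ]
[0.4845 0.1742 0.074 ]
[0.543 0.194 0.263]
```

Call:
{"method": "jog_arm", "body": {
  "motion": [
    [0,0,0.003,0,0,0,0],
    [0,0,0.003,0,0,0,0],
    [0,0,0.001,0,0,0,0],
    [0,0,0.001,0,0,0,0],
    [0,0,0.001,0,0,0,0],
    [0,0,0.001,0,0,0,0],
    [0,0,0.001,0,0,0,0],
    [0,0,0.001,0,0,0,0],
    [0,0,0,0,0,0,0],
    [0,0,0,0,0,0,0]
  ]
}}

```text
clock: 4.65
ee_pos: [0.4808, 0.1725, 0.0715]
ee_rot: [180.0, -0.0, 18.8]
contact_force: [-0.0, 0.1, -0.0]
grip_width: 0.0
grasp_force: 0.0
```

Call:
{"method": "jog_arm", "body": {
  "motion": [
    [0,0,0.001,0,0,0,0],
    [0,0,0.001,0,0,0,0],
    [0,0,0,0,0,0,0],
    [0,0,0,0,0,0,0]
  ]
}}

```text
clock: 5.15
ee_pos: [0.4807, 0.1725, 0.0695]
ee_rot: [180.0, 0.0, 18.8]
contact_force: [0.9, 0.1, -0.4]
grip_width: 0.004
grasp_force: 0.0
```

Call:
{"method": "jog_arm", "body": {
  "motion": [
    [0,0,0.001,0,0,0,0],
    [0,0,0.001,0,0,0,0],
    [0,0,0,0,0,0,0],
    [0,0,0,0,0,0,0]
  ]
}}

```text
clock: 5.65
ee_pos: [0.4807, 0.1725, 0.0675]
ee_rot: [180.0, 0.0, 18.8]
contact_force: [0.4, 0.0, 0.2]
grip_width: 0.003
grasp_force: 0.0
```

Still no force at z = 0.0675, so I'll look before going lower.

```bash
python3 - <<'E'
from h import *
c=shot('scene');w=shot('wrist')
o=np.hstack([cv2.resize(c['img'][110:220,310:420],(400,400),interpolation=cv2.INTER_CUBIC),cv2.resize(w['img'][170:290,215:335],(400,400),interpolation=cv2.INTER_CUBIC)])
cv2.imwrite('pics/c3.png',o[:,:,::-1])
print(ctrl.get_state()['contact_force'])
E
```

```text
[-1.46398844 -0.48037678  0.55170607]
```

View pics/c3.png

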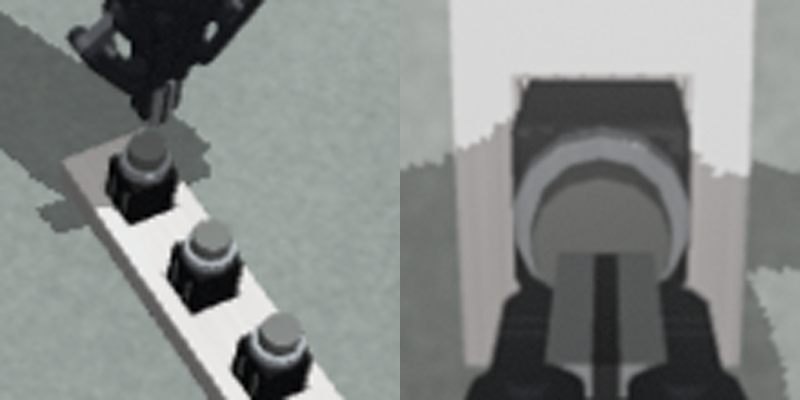

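```bash
python3 - <<'E'
from h import *
c=dict(np.load('wrist.npz'));print((-c['R'].T@c['t']).round(4))
u=np.array([np.cos(np.radians(18.7)),np.sin(np.radians(18.7))])
T=np.array([.4807,.1725])
for z in(.060,.066,.070,.074,.08,.09,.1):
    print(z,[(u@(wray(c,p,z)[:2]-T)).round(4) for p in((277,246.5),(275.5,217),(275.5,255))])
I=c['img'][195:300,276].mean(1).astype(int);print(list(zip(range(195,300),I)))
E
```

```text
[0.5426 0.1936 0.2468]
0.06 [np.float64(-0.0079), np.float64(0.011), np.float64(-0.0136)]
0.066 [np.float64(-0.0056), np.float64(0.0128), np.float64(-0.0111)]
0.07 [np.float64(-0.004), np.float64(0.0139), np.float64(-0.0094)]
0.074 [np.float64(-0.0024), np.float64(0.0151), np.float64(-0.0077)]
0.08 [np.float64(-0.0001), np.float64(0.0168), np.float64(-0.0052)]
0.09 [np.float64(0.0039), np.float64(0.0198), np.float64(-0.0009)]
0.1 [np.float64(0.0078), np.float64(0.0227), np.float64(0.0033)]
[(195, np.int64(62)), (196, np.int64(64)), (197, np.int64(66)), (198, np.int64(65)), (199, np.int64(64)), (200, np.int64(64)), (201, np.int64(64)), (202, np.int64(61)), (203, np.int64(62)), (204, np.int64(61)), (205, np.int64(60)), (206, np.int64(64)), (207, np.int64(73)), (208, np.int64(94)), (209, np.int64(102)), (210, np.int64(108)), (211, np.int64(129)), (212, np.int64(140)), (213, np.int64(140)), (214, np.int64(139)), (215, np.int64(138)), (216, np.int64(135)), (217, np.int64(116)), (218, np.int64(85)), (219, np.int64(74)), (220, np.int64(77)), (221, np.int64(76)), (222, np.int64(77)), (223, n
[... 930 characters left out ...]
4(36)), (267, np.int64(35)), (268, np.int64(33)), (269, np.int64(37)), (270, np.int64(35)), (271, np.int64(34)), (272, np.int64(35)), (273, np.int64(35)), (274, np.int64(34)), (275, np.int64(33)), (276, np.int64(34)), (277, np.int64(31)), (278, np.int64(34)), (279, np.int64(39)), (280, np.int64(44)), (281, np.int64(46)), (282, np.int64(45)), (283, np.int64(46)), (284, np.int64(43)), (285, np.int64(43)), (286, np.int64(43)), (287, np.int64(45)), (288, np.int64(43)), (289, np.int64(42)), (290, np.int64(43)), (291, np.int64(44)), (292, np.int64(42)), (293, np.int64(43)), (294, np.int64(40)), (295, np.int64(41)), (296, np.int64(41)), (297, np.int64(41)), (298, np.int64(38)), (299, np.int64(42))]
```

```bash
python3 - <<'E'
from h import *
c=dict(np.load('scene.npz'))
for z in(.0675,.074,.08,.09,.1):print(z,((proj(c,(.4807,.1725,z))-[310,110])*400/110).round(1))
t=shot('top')
print(((proj(t,(.4807,.1725,.0675)))).round(1))
o=np.hstack([cv2.resize(c['img'][125:175,325:375],(400,400),interpolation=cv2.INTER_CUBIC),cv2.resize(t['img'][220:300,180:260],(400,400),interpolation=cv2.INTER_CUBIC)])
cv2.imwrite('pics/c4.png',o[:,:,::-1])
E
```

```text
0.0675 [143.5 152.5]
0.074 [144.5 145.9]
0.08 [145.4 139.8]
0.09 [147.  129.5]
0.1 [148.6 119. ]
[217.7 266.1]
```

View pics/c4.png

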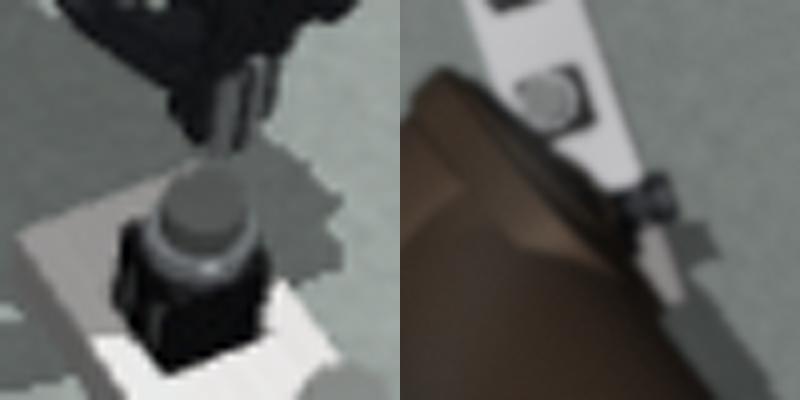

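```bash
python3 - <<'E'
from h import *
c=dict(np.load('scene.npz'));w=dict(np.load('wrist.npz'))
T=np.array([.4807,.1725]);a=np.radians(18.8);u=np.array([[np.cos(a),np.sin(a)],[np.sin(a),-np.cos(a)]])
for z in(.07,.075,.08,.085,.09,.095,.1,.105):print(z,*[(1000*u@(f(k,p,z)[:2]-T)).round(1) for f,k,p in((ray,c,(353.1,143.8)),(wray,w,(277,246.5)))])
E
```

```text
0.07 [-16.1 -18.9] [-4.   0.5]
0.075 [-12.5 -16.3] [-2.   0.5]
0.08 [ -9.  -13.6] [-0.1  0.5]
0.085 [ -5.5 -10.9] [1.9 0.5]
0.09 [-2.  -8.3] [3.9 0.4]
0.095 [ 1.5 -5.6] [5.8 0.4]
0.1 [ 5. -3.] [7.8 0.4]
0.105 [ 8.6 -0.3] [9.7 0.4]
```

The two views triangulate the shut tips to z ≈ 0.106, though the reported TCP is 0.0675. The crop also shows a gap above the button, so the tips have not reached it. I'll go down in checked stages.

Call:
{"method": "jog_arm", "body": {
  "motion": [
    [0,0,0.003,0,0,0,0],
    [0,0,0.003,0,0,0,0],
    [0,0,0.003,0,0,0,0],
    [0,0,0.003,0,0,0,0],
    [0,0,0.003,0,0,0,0],
    [0,0,0,0,0,0,0],
    [0,0,0,0,0,0,0]
  ]
}}

```text
clock: 6.68
ee_pos: [0.4808, 0.1725, 0.0526]
ee_rot: [180.0, -0.0, 18.8]
contact_force: [-0.7, 0.4, -0.1]
grip_width: 0.002
grasp_force: 0.0
```

```bash
python3 - <<'E'
from h import *
c=shot('scene');w=shot('wrist')
s=ctrl.get_state();print(s['ee_pos'],s['contact_force'])
o=np.hstack([cv2.resize(c['img'][125:175,325:375],(400,400),interpolation=cv2.INTER_CUBIC),cv2.resize(w['img'][170:290,215:335],(400,400),interpolation=cv2.INTER_CUBIC)])
cv2.imwrite('pics/c5.png',o[:,:,::-1])
E
```

```text
[0.48084594 0.17257315 0.05258908] [-0.54234944 -0.39633916 -0.12543741]
```

View pics/c5.png

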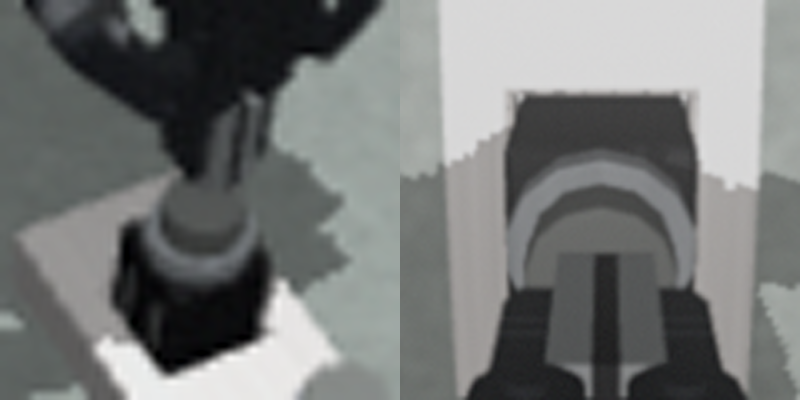

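The tips are closer but not touching, and the button is still up. Contact should come at a reported z of about 0.036.

Call:
{"method": "jog_arm", "body": {
  "motion": [
    [0,0,0.002,0,0,0,0],
    [0,0,0.002,0,0,0,0],
    [0,0,0.002,0,0,0,0],
    [0,0,0.002,0,0,0,0],
    [0,0,0.002,0,0,0,0],
    [0,0,0,0,0,0,0],
    [0,0,0,0,0,0,0]
  ]
}}

```text
clock: 7.65
ee_pos: [0.4808, 0.1726, 0.0425]
ee_rot: [180.0, -0.0, 18.8]
contact_force: [-0.2, 0.8, 0.4]
grip_width: 0.006
grasp_force: 0.0
```

Call:
{"method": "jog_arm", "body": {
  "motion": [
    [0,0,0.001,0,0,0,0],
    [0,0,0.001,0,0,0,0],
    [0,0,0,0,0,0,0],
    [0,0,0,0,0,0,0]
  ]
}}

```text
clock: 8.15
ee_pos: [0.4807, 0.1725, 0.0405]
ee_rot: [180.0, 0.0, 18.8]
contact_force: [0.1, -1.0, 0.5]
grip_width: -0.002
grasp_force: 0.0
```

Call:
{"method": "jog_arm", "body": {
  "motion": [
    [0,0,0.001,0,0,0,0],
    [0,0,0.001,0,0,0,0],
    [0,0,0,0,0,0,0],
    [0,0,0,0,0,0,0]
  ]
}}

```text
clock: 8.65
ee_pos: [0.4808, 0.1725, 0.0385]
ee_rot: [180.0, 0.0, 18.8]
contact_force: [-0.1, 0.9, 0.6]
grip_width: 0.002
grasp_force: 0.0
```

Call:
{"method": "jog_arm", "body": {
  "motion": [
    [0,0,0.001,0,0,0,0],
    [0,0,0.001,0,0,0,0],
    [0,0,0,0,0,0,0],
    [0,0,0,0,0,0,0]
  ]
}}

```text
clock: 9.15
ee_pos: [0.4807, 0.1725, 0.0365]
ee_rot: [180.0, 0.0, 18.8]
contact_force: [-0.3, 0.2, -0.2]
grip_width: 0.001
grasp_force: 0.0
```

Call:
{"method": "jog_arm", "body": {
  "motion": [
    [0,0,0.001,0,0,0,0],
    [0,0,0.001,0,0,0,0],
    [0,0,0,0,0,0,0],
    [0,0,0,0,0,0,0]
  ]
}}

```text
clock: 9.65
ee_pos: [0.4809, 0.1726, 0.0348]
ee_rot: [180.0, -0.0, 18.8]
contact_force: [-1.4, -1.1, 6.3]
grip_width: 0.0
grasp_force: 3.1
```

```bash
python3 - <<'E'
from h import *
c=shot('scene');w=shot('wrist')
s=ctrl.get_state();print(s['ee_pos'],s['contact_force'])
o=np.hstack([cv2.resize(c['img'][125:175,325:375],(400,400),interpolation=cv2.INTER_CUBIC),cv2.resize(w['img'][170:290,215:335],(400,400),interpolation=cv2.INTER_CUBIC)])
cv2.imwrite('pics/c6.png',o[:,:,::-1])
E
```

```text
[0.4809012  0.17256203 0.03483135] [-2.01412031 -0.56656861  6.75370844]
```

View pics/c6.png

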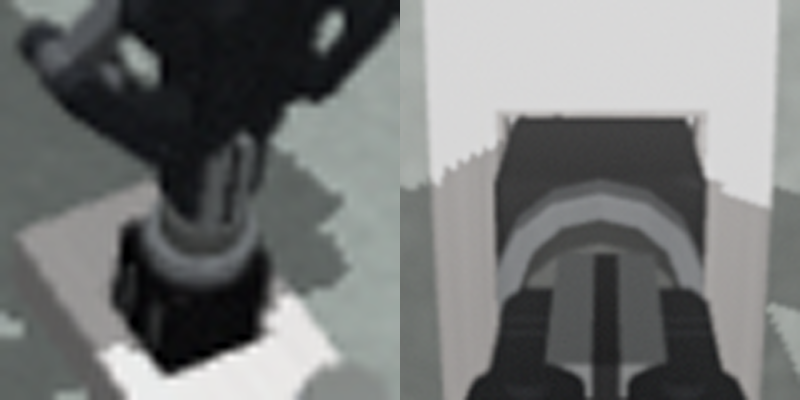

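The tips touch the near button, with 6.5 N after less than 2 mm. That suggests the snapper, so I'll press on slowly and watch for the force to fall.

Call:
{"method": "jog_arm", "body": {
  "motion": [
    [0,0,0.0005,0,0,0,0],
    [0,0,0.0005,0,0,0,0],
    [0,0,0.0005,0,0,0,0],
    [0,0,0.0005,0,0,0,0],
    [0,0,0,0,0,0,0],
    [0,0,0,0,0,0,0]
  ]
}}

```text
clock: 10.5
ee_pos: [0.4809, 0.1726, 0.0328]
ee_rot: [180.0, -0.0, 18.8]
contact_force: [-1.3, -0.7, 6.2]
grip_width: 0.001
grasp_force: 2.8
```

Call:
{"method": "jog_arm", "body": {
  "motion": [
    [0,0,0.0005,0,0,0,0],
    [0,0,0.0005,0,0,0,0],
    [0,0,0.0005,0,0,0,0],
    [0,0,0,0,0,0,0],
    [0,0,0,0,0,0,0]
  ]
}}

```text
clock: 11.12
ee_pos: [0.4808, 0.1725, 0.031]
ee_rot: [-180.0, 0.0, 18.8]
contact_force: [-0.7, -1.1, 3.5]
grip_width: 0.003
grasp_force: 1.4
```

The force fell from 6.2 to 3.5 N at about 5.5 mm, so the near switch is the snapper. Contact on the 74 mm button top came at a reported z of about 0.0365, so the true tip height is reported z + 0.0375. I'll release slowly, open, and straddle the body.

Call:
{"method": "jog_arm", "body": {
  "motion": [
    [0,0,-0.001,0,0,0,0],
    [0,0,-0.001,0,0,0,0],
    [0,0,-0.001,0,0,0,0],
    [0,0,-0.001,0,0,0,0],
    [0,0,-0.001,0,0,0,0],
    [0,0,-0.001,0,0,0,0],
    [0,0,-0.001,0,0,0,0],
    [0,0,-0.002,0,0,0,0],
    [0,0,-0.01,0,0,0,0],
    [0,0,-0.015,0,0,0,100],
    [0,0,0,0,0,0,100],
    [0,0,0,0,0,0,100],
    [0,0,0,0,0,0,100],
    [0,0,0,0,0,0,100],
    [0,0,0,0,0,0,100],
    [0,0,0,0,0,0,100],
    [0,0,0,0,0,0,100],
    [0,0,0,0,0,0,100]
  ]
}}

```text
clock: 13.38
ee_pos: [0.4808, 0.1725, 0.065]
ee_rot: [180.0, -0.0, 18.8]
contact_force: [0.5, -0.1, -0.1]
grip_width: 0.998
grasp_force: 0.0
```

Call:
{"method": "jog_arm", "body": {
  "motion": [
    [0,0,0.01,0,0,0,100],
    [0,0,0.01,0,0,0,100],
    [0,0,0.01,0,0,0,100],
    [0,0,0.01,0,0,0,100],
    [0,0,0.01,0,0,0,100],
    [0,0,0.01,0,0,0,100],
    [0,0,0.005,0,0,0,100],
    [0,0,0,0,0,0,100],
    [0,0,0,0,0,0,100]
  ]
}}

```text
clock: 14.5
ee_pos: [0.481, 0.1727, 0.0002]
ee_rot: [-180.0, -0.0, 18.8]
contact_force: [-0.2, 0.2, 0.9]
grip_width: 0.997
grasp_force: 0.0
```

```bash
python3 - <<'E'
from h import *
w=shot('wrist');c=shot('scene')
o=np.hstack([cv2.resize(c['img'][110:210,300:400],(400,400),interpolation=cv2.INTER_CUBIC),cv2.resize(w['img'][140:420,140:420],(400,400),interpolation=cv2.INTER_CUBIC)])
cv2.imwrite('pics/c7.png',o[:,:,::-1])
E
```

```text
(no output)
```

View pics/c7.png

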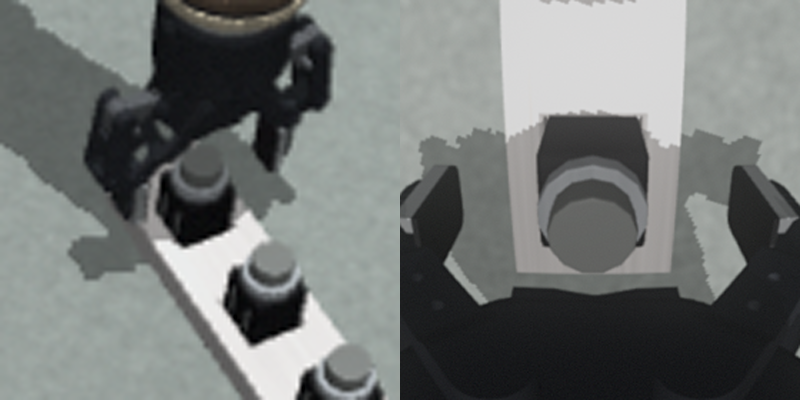

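The open fingers straddle the switch symmetrically: pads at (455,195) and (740,195) in the crop, button at (592,235). Next I go down the last 13 mm and close.

Call:
{"method": "jog_arm", "body": {
  "motion": [
    [0,0,0.004,0,0,0,100],
    [0,0,0.004,0,0,0,100],
    [0,0,0.004,0,0,0,100],
    [0,0,0.001,0,0,0,100],
    [0,0,0,0,0,0,60],
    [0,0,0,0,0,0,50],
    [0,0,0,0,0,0,45],
    [0,0,0,0,0,0,40],
    [0,0,0,0,0,0,30],
    [0,0,0,0,0,0,20],
    [0,0,0,0,0,0,20],
    [0,0,0,0,0,0,20],
    [0,0,0,0,0,0,20],
    [0,0,0,0,0,0,20]
  ],
  "squeeze": 40
}}

```text
clock: 16.35
ee_pos: [0.4809, 0.1728, -0.0128]
ee_rot: [-180.0, -0.0, 18.8]
contact_force: [-1.7, 1.0, 6.3]
grip_width: 0.39
grasp_force: 40.3
```

Call:
{"method": "jog_arm", "body": {
  "motion": [
    [0,0,-0.002,0,0,0,20],
    [0,0,-0.005,0,0,0,20],
    [0,0,-0.01,0,0,0,20],
    [0,0,-0.01,0,0,0,20],
    [0,0,-0.015,0,0,0,20],
    [0,0,-0.02,0,0,0,20],
    [0,0,-0.02,0,0,0,20],
    [0,0,-0.02,0,0,0,20],
    [0,0,0,0,0,0,20],
    [0,0,0,0,0,0,20]
  ]
}}

```text
clock: 17.6
ee_pos: [0.4805, 0.1722, 0.0888]
ee_rot: [180.0, 0.0, 18.7]
contact_force: [-1.1, -1.1, -3.6]
grip_width: 0.392
grasp_force: 40.4
```

```bash
python3 - <<'E'
from h import *
a=np.radians(18.8);R=np.array([[np.cos(a),np.sin(a)],[np.sin(a),-np.cos(a)]])
print(R@(np.array([.504,-.1385])-ctrl.get_state()['ee_pos'][:2]))
c=shot('scene');w=shot('wrist')
# black switch / grey button blob in the wrist view; dark mask in the scene around the old pocket
print(proj(c,(.480,.172,.03)).round(),c['img'][158:170:2,344:356:3].mean(2).astype(int).tolist())
I=w['img'].astype(int)
print([int(v) for v in I[100:300:8,276].mean(1)])
E
```

```text
[-0.07787146  0.30167941]
[348. 162.] [[144, 111, 100, 143], [103, 107, 133, 103], [125, 146, 147, 90], [148, 147, 146, 134], [148, 147, 147, 149], [150, 149, 149, 218]]
[171, 168, 167, 202, 163, 216, 216, 216, 216, 216, 216, 214, 209, 166, 164, 162, 49, 45, 39, 35, 43, 90, 128, 63, 63]
```

The switch is lifted: grip width 0.39, weight on the wrist, pocket empty in the scene view. Next I carry it to the tray.

Call:
{"method": "jog_arm", "body": {
  "motion": [
    [-0.003,0.012,0,0,0,0,20],
    [-0.007,0.028,0,0,0,0,20],
    [-0.009,0.034,0,0,0,0,20],
    [-0.01,0.038,0,0,0,0,20],
    [-0.01,0.038,0,0,0,0,20],
    [-0.01,0.038,0,0,0,0,20],
    [-0.01,0.038,0,0,0,0,20],
    [-0.009,0.034,0,0,0,0,20],
    [-0.007,0.028,0,0,0,0,20],
    [-0.003,0.014,0,0,0,0,20],
    [0,0,0,0,0,0,20],
    [0,0,0,0,0,0,20],
    [0,0,0.03,0,0,0,20],
    [0,0,0.03,0,0,0,20],
    [0,0,0.02,0,0,0,20],
    [0,0,0.01,0,0,0,20],
    [0,0,0,0,0,0,20],
    [0,0,0,0,0,0,20]
  ]
}}

```text
clock: 19.95
ee_pos: [0.5047, -0.1382, -0.0002]
ee_rot: [180.0, -0.1, 18.8]
contact_force: [0.3, -0.5, -1.8]
grip_width: 0.389
grasp_force: 40.3
```

Call:
{"method": "jog_arm", "body": {
  "motion": [
    [0,0,0.005,0,0,0,20],
    [0,0,0.004,0,0,0,20],
    [0,0,0.003,0,0,0,20],
    [0,0,0.002,0,0,0,20],
    [0,0,0.001,0,0,0,20],
    [0,0,0,0,0,0,20],
    [0,0,0,0,0,0,20]
  ]
}}

```text
clock: 20.82
ee_pos: [0.5041, -0.1385, -0.0159]
ee_rot: [180.0, -0.0, 18.8]
contact_force: [0.2, 0.5, -2.6]
grip_width: 0.39
grasp_force: 40.3
```

Call:
{"method": "jog_arm", "body": {
  "motion": [
    [0,0,0.001,0,0,0,20],
    [0,0,0,0,0,0,20],
    [0,0,0,0,0,0,20]
  ]
}}

```text
clock: 21.2
ee_pos: [0.5042, -0.1386, -0.0167]
ee_rot: [180.0, -0.0, 18.8]
contact_force: [-1.3, -0.0, 3.0]
grip_width: 0.396
grasp_force: 41.0
```

The force went from -2.6 to +3 N, so the switch is on the tray floor. I'll open and withdraw.

Call:
{"method": "jog_arm", "body": {
  "motion": [
    [0,0,0,0,0,0,43],
    [0,0,0,0,0,0,46],
    [0,0,0,0,0,0,55],
    [0,0,0,0,0,0,75],
    [0,0,0,0,0,0,85],
    [0,0,0,0,0,0,85],
    [0,0,0,0,0,0,85],
    [0,0,-0.01,0,0,0,85],
    [0,0,-0.02,0,0,0,85],
    [0,0,-0.03,0,0,0,85],
    [0,0,-0.04,0,0,0,85],
    [0,0,-0.04,0,0,0,85],
    [0,0,-0.04,0,0,0,85],
    [0,0,0,0,0,0,85],
    [0,0,0,0,0,0,85],
    [0,0,0,0,0,0,85]
  ]
}}

```text
clock: 23.2
ee_pos: [0.5031, -0.1384, 0.162]
ee_rot: [-179.9, 0.1, 18.8]
contact_force: [-0.3, 0.1, -0.4]
grip_width: 0.844
grasp_force: 0.0
```

```bash
python3 - <<'E'
from h import *
c=shot('scene','end_s.png');w=shot('wrist','end_w.png')
print(ctrl.get_state()['contact_force'])
I=c['img'].astype(int);sat=I.max(2)-I.min(2)
# non-blue blob in tray region of the scene
p=np.array([proj(c,(*(np.array([.504,-.1385])+np.array([[.948,-.322],[.322,.948]])@v),.004)) for v in .062*np.array([[1,1],[1,-1],[-1,-1],[-1,1]])]).astype(np.int32)
m=np.zeros(I.shape[:2],np.uint8);cv2.fillPoly(m,[p],1)
b=((sat<40)&(m>0)).astype(np.uint8)
n,l,s,ct=cv2.connectedComponentsWithStats(b);print([(s[i].tolist(),ct[i].round(1).tolist()) for i in range(1,n) if s[i,4]>20])
print([proj(c,(.504,-.1385,z)).round(1).tolist() for z in(.004,.05,.07)])
I=w['img'].astype(int);g=(I.max(2)-I.min(2)<25)&(I.mean(2)>85)&(I.mean(2)<200);g[:,:150]=0;g[:,400:]=0;g[:100]=0;g[290:]=0
n,l,s,ct=cv2.connectedComponentsWithStats(g.astype(np.uint8));print([(s[i].tolist(),ct[i].round(1).tolist(),wray(w,ct[i],.07).round(4).tolist()) for i in range(1,n) if s[i,4]>100])
o=dict(np.load('wrist.npz'))
E
```

```text
[-0.90562411 -0.14929491  0.44434011]
[([210, 169, 19, 28, 365], [218.9, 182.2])]
[[220.1, 190.0], [218.1, 178.2], [217.2, 172.9]]
[([150, 100, 250, 190, 26139], [273.8, 196.2], [0.507, -0.1349, 0.07]), ([260, 180, 35, 35, 854], [276.4, 199.2], [0.5052, -0.1379, 0.07])]
```

The switch stands upright in the tray. The wrist view shows a round 35x35 px button at (0.505, -0.138, 0.07), and the scene blob spans rows 169–197 as expected for an upright switch. The gripper is clear, so I'm handing in.

```bash
python3 -c "
from plant import ctrl
print(ctrl.finish_job())"
```

```text
the job is handed in; nothing more can be done
None
```

I handed the job in with no verdict returned: the pocket_1 switch (nearest the robot) snapped, its force falling from about 6.5 N to 3.5 N, and it now stands upright near the centre of the large blue tray; the other two switches were neither pressed nor touched.

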